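# Let the green tin out of the gated rack into its drawer

### The arm

A 6-joint arm with a two-finger parallel gripper is mounted at the origin on the work surface. World frame = base frame: x ahead of the robot, y to its left, z up, the work surface at z = 0. Lengths are in m, angles in degrees, forces in N, time in s.
With the tool pointing down it reaches from about 0.25 to 0.725 m from the base axis. Payload 9.7 kg.
Tool frame: the origin (TCP) lies between the finger pads; the fingertips stand bot.tcp_to_tips ahead of it and the grasp point (between the pads) lies 2 mm behind it (bot.tcp_to_tips is the distance from the TCP to the fingertips, in m); z points along the fingers, y is the line along which they close (so a half turn about z gives the same grasp; the last joint's range is limited). The gripper opens to 85 mm and grips with 20 to 120 N. Pads are 22 mm wide; open, the fingers measure 114 mm over their backs; the gripper's body (76 mm by 85 mm) begins 54 mm behind the grasp point. The pads swing forward as they close: fully open they stand 13 mm farther back than shut.
Start: joints at [-67.265, 4.979, 10.078, 95.1, 0, 90], TCP at [0.213, -0.507, 0.248] pointing down, gripper open.
Joint ranges: [-179.16, 179.16], [-48.56, 103.87], [-65.8, 70.77], [-126.05, 130.52], [-82.76, 87.17], [-180, 180]. Speed limits (degrees/s): [127.2, 127.2, 147.25, 180, 180, 180].

### API

Orientations are given as [roll, pitch, yaw] about the fixed x, y, z axes, in that order (R = Rz(yaw) Ry(pitch) Rx(roll)).
In Python, from workcell import sensors, camera, camera_params, bot gives the robot as it stands.
- The arm moves only by the tool apply_moves, never from a script. Its argument "motion" is a list of rows, each an object with "jaw": the opening, from -1 (shut) to 1 (fully open); "xyz": the shift along the tool's x, y, z in mm, a list of three; "twist": the turn about the tool's z in rad. A call has 1 to 5 rows; each row is the pose to reach, as a shift and turn from the pose commanded when the call began, along the tool's axes at that moment; what a row does not reach only later rows make up. A row lasts 1/8 s, in which the tool goes at most 62.5 mm and 10.7 degrees, less where a joint would pass 70% of its speed; a pose out of reach is approached as far as the arm can. A call with a gripper value outside its range is refused whole. The fingers move at their own pace and stop on an object; "grip_force" is the grip in N (left out, the last holds). Time passes only in rows, so rows that repeat a pose let the fingers close. It gives the time, the measured TCP pose, the force, the opening and the grip force at its end, in the units of the state.
- sensors.get_obs(): the state, without advancing time (a new reading comes with each control period).
- camera(name): name is "side" or "top" or "wrist"; returns (picture, depth): 480x640x3 uint8, red, green, blue; 480x640 float32, m along the optical axis (not along the pixel's ray), 0 where there is no reading.
- camera_params(name): a dict with "mtx" (3x3 intrinsics, pixels), "rvec" (rotation vector, rad) and "tvec" (3), from world to camera coordinates, as OpenCV has them. Camera axes: x right, y down, z forward; pixel columns grow to the right and rows downward; lengths in m; the calibration is good to about 2 mm. A picture is of the moment at which its call begins: read the wrist's pose just before it. camera_params takes no time and is no camera call; for the wrist camera it gives the pose at the moment of the call.
- bot.job_done(): hands the job in; it is judged then, once.
The state is a dict: "time": time; "q": joint angles; "qd": joint speeds; "joint_efforts": joint torques, N m; "ee_pos": TCP position; "tcp_rot": TCP orientation; "wrist_force": force on the tool from outside, world axes, zero at the start; "torque": the same for the moment, N m; "opening": finger opening in m; "grasp_force": force on a finger pad.
Only numpy, scipy, OpenCV 4.12 (cv2) and the standard library are available. Lean on these libraries where they do the work, as an engineer would, in place of code of your own. Each camera call takes 0.05 s, during which the arm holds its last target. There are 200 camera calls.

### The job

Pull the rack's drawer fully open by its tab, then pull the red block of the green tin's gate out to its stop and keep it there until the tin has rolled out into the drawer. Ease that gate back fully home under control, without letting it snap, and leave the drawer open, the yellow tin with its gate shut, and everything else where it is.

Things in the scene. Friction and masses are not known exactly. Their poses are not given: they have to be found in the camera images.
- rack: Plywood gravity rack for tins, fixed, 220 mm deep (x), 270 wide (y), 200 high. Origin: centre of its underside, on the table; x runs from its front to its back, y to its left seen from the robot, z up. Front face: x = -110. Two lanes, centres at y = +59 (left) and -59 mm (right), 108 wide, slope 15 degrees down to the front; each has a gate and a wire guard over its waiting tin.
- lane_edge (a point): Middle of the lanes' lower front edge, 85 mm above the table, at the rack's front face; an opened drawer lies in front of and below it. Axes as the rack's.
- lamp_bar (a point): Middle of the lamp bar, 20 mm thick, 300 mm long along the rack's y, 306 mm above the table, carried by thin arms at its ends that run to the back. It stands 21 mm behind and 100 mm above the red pull blocks, so a vertical gripper cannot reach them; one leaning 25 to 35 degrees, its body towards the rack's front (-x) and its fingers pointing down and to the back, can.
- gate_left (a joint): Sprung gate of the left lane (+y side of the rack): value = travel along its slanted pull axis (m), 0 = home (shut). The spring (with its weight) pulls home with about 7 N when shut, 13 N at the stop, and snaps it shut if let go. The hard stop lies between 60 and 80 mm, felt as the pull jumping well above 15 N. The tin fits under the gate only near the stop.
- gate_right (a joint): Sprung gate of the right lane (-y side of the rack): value = travel along its slanted pull axis (m), 0 = home (shut). The spring (with its weight) pulls home with about 7 N when shut, 13 N at the stop, and snaps it shut if let go. The hard stop lies between 60 and 80 mm, felt as the pull jumping well above 15 N. The tin fits under the gate only near the stop.
- handle_left (a point): Centre of the red pull block on the left gate: 24 mm deep, 26 wide along y (pinch these two flat faces), 60 long along its z (30 each way). Its z is the pull direction: up and towards the rack's front, 30 degrees from vertical; its y is the rack's y. The gate plate, 98 wide, tops out 50 mm below this point along z. Moves with the gate.
- handle_right (a point): Centre of the red pull block on the right gate: 24 mm deep, 26 wide along y (pinch these two flat faces), 60 long along its z (30 each way). Its z is the pull direction: up and towards the rack's front, 30 degrees from vertical; its y is the rack's y. The gate plate, 98 wide, tops out 50 mm below this point along z. Moves with the gate.
- drawer (a joint): Catch drawer under the lanes: value = how far it is open (m), 0 = shut, 0.12 = fully open at its stop. Slides towards the rack's front (its -x), friction about 2 N, stays where left.
- drawer_handle (a point): Grip point on the dark wooden pull tab in the middle of the white drawer front, 53 mm above the table at mid height of the tab. Tab 22 mm wide (y), 34 high (z), standing out 51 from the front face (this point: 32). Axes as the rack's; moves with the drawer. Pinch it across y, gripper leaning 15 to 20 degrees the same way, as the red blocks stand above it.
- drawer_floor (a point): Centre of the cork floor of the drawer's front compartment, 17 mm above the table, 100 mm (x) by 234 mm (y) inside, walls 40 to 60 mm high. Axes as the rack's; moves with the drawer. When the drawer is fully open this compartment lies just in front of the lanes' lower edge.
- tin_green: Green tin with silver rims, closed cylinder 54 mm across, 96 mm long, about 0.15 kg, lying across one of the two lanes behind its gate. Origin at its centre; its y axis is the cylinder's axis at the start. It takes under 1 s to roll out and drop into the drawer.
- tin_yellow: Yellow tin, same shape, in the other lane. Origin at its centre.
- frit_jar: Bystander: glass jar with black lid, 64 mm across, 85 mm high, standing to the right (-y) of the rack. Origin: centre of its underside.
- sieve: Bystander: small white hand sieve with a red rim, 74 mm across, 36 mm high, with a 90 mm handle, lying on the table to the left. Origin: under the centre of its bowl.
- panel: Bystander: glass panel with daisies, 100 x 170 x 6 mm, lying on the green cutting mat to the right. Origin: centre of its underside.
Not all that is in view belongs to the job. Of the things like the tin_yellow, leave any that is purple; of the rest the smaller one is meant.

How it is judged (in metres and radians):
On the way, in this order (a step that is already met when the one before it is completed fails the run):
1. the drawer is pulled fully open (value of joint drawer above 0.11 m and value of joint each of gate_left, gate_right below 0.005 m), for 0.2 s.
2. the gate of the green tin's lane is out at its stop while the green tin lies in the open drawer (value of joint drawer above 0.11 m and ((y of tin_yellow in the frame of rack below 0 m and value of joint gate_left above 0.065 m) or (y of tin_yellow in the frame of rack above 0 m and value of joint gate_right above 0.065 m)) and x of tin_green in the frame of drawer_floor between -0.035 and 0.035 m and y of tin_green in the frame of drawer_floor between -0.1 and 0.1 m and z of tin_green in the frame of drawer_floor between 0.015 and 0.04 m), for 0.2 s.
3. the gate is back home (all of step 1 and x of tin_green in the frame of drawer_floor between -0.035 and 0.035 m and y of tin_green in the frame of drawer_floor between -0.1 and 0.1 m and z of tin_green in the frame of drawer_floor between 0.015 and 0.04 m), for 0.2 s.
At the end, for the whole second after the job is handed in: The drawer is open by at least 110 mm with the green tin lying still on the floor of its front compartment (centre within 35 mm in x and 100 mm in y of the compartment's middle), both gates are within 5 mm of home, the yellow tin has moved less than 20 mm and jar, sieve and panel less than 30 mm (all of step 3 and linear speed of tin_green below 0.03 m/s and distance of tin_yellow from where it was at the start of the episode below 0.02 m and distance of each of frit_jar, sieve, panel from where it was at the start of the episode below 0.03 m); the robot touches nothing.
It fails at once if a gate snaps back towards home faster than 0.35 m/s (velocity of joint any of gate_left, gate_right below -0.35 m/s).
It fails at once if the yellow tin's gate is pulled out by more than 12 mm ((y of tin_yellow in the frame of rack above 0 m and value of joint gate_left above 0.012 m) or (y of tin_yellow in the frame of rack below 0 m and value of joint gate_right above 0.012 m)).
It fails at once if a bystander is pushed by more than 30 mm (distance of any of frit_jar, sieve, panel from where it was at the start of the episode above 0.03 m).
It fails at once if the jar is tipped over (angle between frit_jar's own z axis and vertical above 0.5 rad).
It also fails if it takes over 51 s, if anything falls off the work surface, if the arm or the gripper's body presses on something with over 40 N, if the wrist force passes 120 N, or if a joint passes its speed limit or range.

## Working session

There is one attempt and no reset: what is moved stays moved. The work goes in short steps, Python scripts to look and compute and a tool call to move; the robot and the scene stay as the last step left them, time stands still between calls to the robot, and variables do not carry over. Pictures are saved under pics/ and viewed, at most 10 in all, crops included, and the job is handed in when it is done.

Besides the shell and the picture viewer there is one more tool, called by a JSON object that holds its "api" and its "payload", one argument or row to a line. apply_moves: Moves the arm, as the interface text tells. Its arguments: {"type":"object","properties":{"motion":{"type":"array","items":{"type":"object","properties":{"jaw":{"type":"number"},"xyz":{"type":"array","items":{"type":"number"}},"twist":{"type":"number"}}}},"grip_force":{"type":"number"}},"required":["motion"]}

```bash
ls; mkdir -p pics; python3 - <<'E'
from workcell import sensors,camera,camera_params,bot
import cv2,numpy as np
print(sensors.get_obs(),bot.tcp_to_tips)
for n in("top","side"):
    im,d=camera(n);cv2.imwrite(f"pics/{n}0.png",im[:,:,::-1]);np.savez(f"{n}0.npz",im=im,d=d)
    p=camera_params(n);print(n,p)
E
```

```text
pics
{'time': 0.0, 'q': array([-6.72644776e+01,  5.01099337e+00,  1.00330968e+01,  9.50980278e+01,
       -2.68408057e-03,  8.99986734e+01]), 'qd': array([-0.12980291,  0.0136442 ,  0.03825737,  0.08131726, -0.13094983,
       -0.04034176]), 'joint_efforts': array([-2.10814993e-03, -5.20383489e+01,  4.64808869e+01,  1.59571128e-02,
       -1.99865185e-04,  3.79459254e-05]), 'ee_pos': array([ 0.21247252, -0.50708115,  0.24757191]), 'tcp_rot': array([-1.79924076e+02,  2.68232031e-03,  2.27368525e+01]), 'wrist_force': array([ 0.48414609, -1.06640821,  0.1577934 ]), 'torque': array([-0.05875957, -0.02913774,  0.0355934 ]), 'grasp_force': 0.0, 'opening': 0.08526625800768993} 0.017
top {'mtx': array([[624.05304011,   0.        , 319.35703296],
       [  0.        , 624.05304011, 231.65092362],
       [  0.        ,   0.        ,   1.        ]]), 'rvec': array([ 2.18759587, -2.16061459,  0.06835268]), 'tvec': array([0.01298006, 0.62681536, 1.64717279])}
side {'mtx': array([[605.77068366,   0.        , 329.29173508],
       [  0.        , 605.77068366, 237.40572889],
       [  0.        ,   0.        ,   1.        ]]), 'rvec': array([ 0.915493  , -2.51935963,  1.06250189]), 'tvec': array([0.46243244, 0.39228693, 1.63257167])}
```

View pics/top0.png

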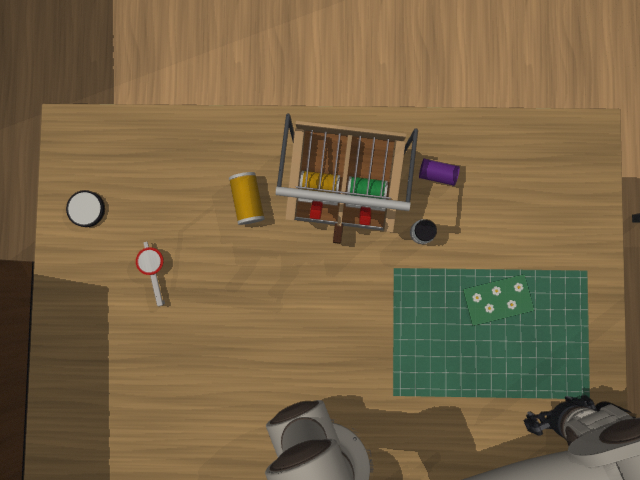

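View pics/side0.png

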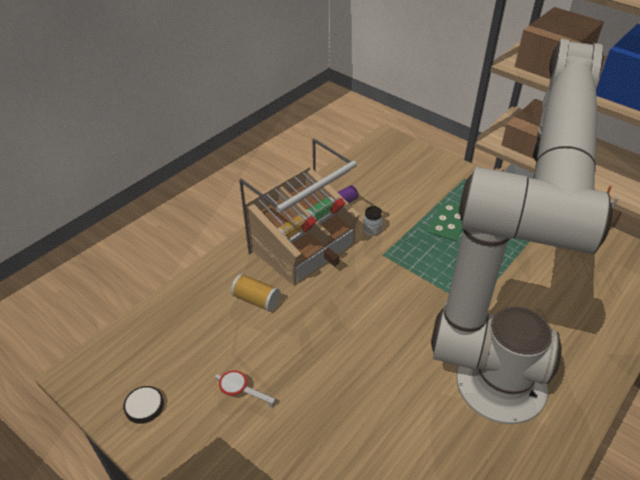

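The top view shows a yellow tin in the left lane (320,182), a larger yellow tin loose on the table (246,198) and a purple one (440,172). Purple is excluded and the lane tin is the smaller yellow, so it is tin_yellow. The green tin is in the right lane (368,187), so the job is the right gate, with its red block at (365,215). The tab is at (338,233). I'll confirm this in a crop and measure.

```bash
cat > h.py <<'E'
import cv2,numpy as np
from workcell import sensors,camera,camera_params,bot
def cloud(d,p):
    R=cv2.Rodrigues(p["rvec"])[0];v,u=np.mgrid[0:480,0:640]
    r=np.stack([u,v,np.ones_like(u)],-1)@np.linalg.inv(p["mtx"]).T
    return (r*d[...,None]-p["tvec"].ravel())@R
def ray(uv,p,z):
    R=cv2.Rodrigues(p["rvec"])[0];c=-R.T@p["tvec"].ravel()
    d=R.T@np.linalg.inv(p["mtx"])@[uv[0],uv[1],1];return c+d*(z-c[2])/d[2]
def red(im):
    h=cv2.cvtColor(im,cv2.COLOR_RGB2HSV);return ((h[...,0]<6)|(h[...,0]>174))&(h[...,1]>170)&(h[...,2]>70)
def blobs(m,n=15):
    k,l,s,c=cv2.connectedComponentsWithStats(m.astype(np.uint8));return [(l==i,c[i],s[i]) for i in range(1,k) if s[i][4]>n]
E
python3 - <<'E'
from h import *
np.set_printoptions(precision=4,suppress=True)
for n in("top","side"):
    z=np.load(n+"0.npz");im,d=z["im"],z["d"];p=camera_params(n);W=cloud(d,p)
    print(n)
    for m,c,s in blobs(red(im)): print(" red",c,s,np.median(W[m],0),W[m].max(0),W[m].min(0))
    # lamp bar: z 290..325
    L=(W[...,2]>.285)&(W[...,2]<.325)&(d>0)&(W[...,0]>.4)&(np.ptp(im.astype(int),axis=2)<30)
    for m,c,s in blobs(L,100):
        P=W[m];print(" bar",c,s,P.mean(0),cv2.minAreaRect((P[:,:2]*1000).astype(np.float32)))
    if n=="top":
        crop=im[100:260,220:480];cv2.imwrite("pics/crop.png",cv2.resize(crop,None,fx=3,fy=3,interpolation=2)[:,:,::-1])
        h=cv2.cvtColor(im,cv2.COLOR_RGB2HSV)
        t=(h[...,2]<110)&(W[...,2]>.055)&(W[...,2]<.085);t[:225]=0;t[250:]=0;t[:,:325]=0;t[:,350:]=0
        for m,c,s in blobs(t): print(" tab",c,s,W[m].mean(0),cv2.minAreaRect((W[m][:,:2]*1000).astype(np.float32)))
        T=(W[...,2]>.19)&(W[...,2]<.21)&(W[...,0]>.4)
        for m,c,s in blobs(T,60): print(" top200",c,s,W[m].mean(0),cv2.minAreaRect((W[m][:,:2]*1000).astype(np.float32)))
E
```

```text
top
 red [315.6872 210.0391] [310 202  13  17 179] [0.6607 0.0266 0.2286] [0.6852 0.0402 1.6912] [ 0.4962 -0.0057  0.1911]
 red [364.96   215.9886] [359 208  12  17 175] [ 0.6481 -0.0894  0.2291] [ 0.6717 -0.0057  1.6912] [ 0.4962 -0.1028  0.0863]
 red [150.1382 260.7171] [136 248  27  27 152] [0.5422 0.4664 0.0322] [0.5772 0.5154 1.6912] [ 0.4962 -0.0057  0.0005]
 bar [344.9504 183.9858] [ 276  114  142   97 1833] [ 0.7115 -0.0393  0.3123] ((762.0624389648438, -43.017120361328125), (300.50775146484375, 185.43348693847656), 83.83078002929688)
 tab [337.5608 233.7973] [333 225  10  19 148] [ 0.618  -0.0274  0.0698] ((619.0076904296875, -27.297346115112305), (21.851722717285156, 47.100914001464844), 84.30349731445312)
 top200 [350.2543 128.7137] [296 121 110  17 468] [ 0.8645 -0.0537  0.1991] ((864.8483276367188, -54.5556640625), (267.6867980957031, 11.09032154083252), 83.59394073486328)
 top200 [298.381  136.2937] [294 129  10  21 126] [0.8454 0.0721 0.1958] ((839.967529296875, 71.71524047851562), (49.27422332763672, 22.442575454711914), 1.2216265201568604)
 top200 [399.5145 148.413 ]
[... 334 characters left out ...]
 0.0338 0.2287] [0.6723 0.0445 0.2405] [0.6377 0.0175 0.1884]
 red [225.7059 391.5294] [220 386  13   9  17] [0.5273 0.5064 0.0313] [0.5548 0.5101 0.0367] [0.5146 0.499  0.0292]
 bar [51.0164 19.6275] [   0    0  114   45 1098] [ 2.2132 -0.1427  0.3042] ((2209.07421875, -175.51492309570312), (535.4998779296875, 52.928611755371094), 89.88042449951172)
 bar [592.7477  36.2056] [582  26  21  18 107] [ 0.4436 -1.4529  0.3072] ((443.6539001464844, -1443.249755859375), (9.922090530395508, 201.7691650390625), 0.45594507455825806)
 bar [307.9044 182.9044] [240 139 117  74 941] [ 0.7025 -0.0241  0.3096] ((754.85888671875, -42.65296936035156), (307.6633605957031, 191.7550048828125), 83.88497161865234)
```

View pics/crop.png

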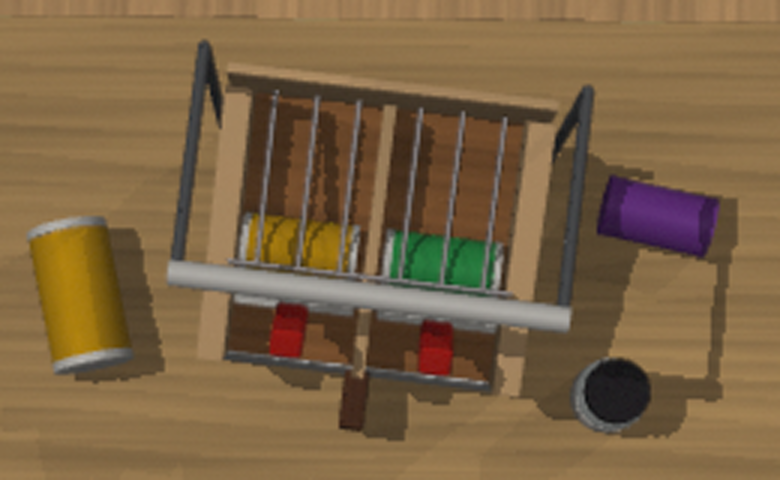

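The crop confirms it: yellow in the left lane (crop 300,245), green in the right lane (crop 443,262), right red block at crop (436,348), tab at crop (352,400). Next I'll refine the positions and see what the interface documents about leaning the tool.

{"api": "apply_moves", "payload": {
  "motion": [
    {"jaw": 0.0, "xyz": [50, -35, -10], "twist": 0.06},
    {"jaw": 0.0, "xyz": [100, -70, -20], "twist": 0.12},
    {"jaw": 0.0, "xyz": [150, -105, -30], "twist": 0.18},
    {"jaw": 0.0, "xyz": [200, -140, -40], "twist": 0.24},
    {"jaw": 0.0, "xyz": [250, -175, -50], "twist": 0.3}
  ]
}}

```text
time: 0.72
ee_pos: [0.3761, -0.2475, 0.2984]
tcp_rot: [180.0, -0.0, 5.4]
wrist_force: [1.6, -0.2, -0.6]
opening: 0.043
grasp_force: 0.0
```

```bash
python3 - <<'E'
from h import *
o=sensors.get_obs();print(o["q"],o["ee_pos"],o["tcp_rot"],o["opening"])
E
```

```text
[-3.33457608e+01 -7.15646030e+00  3.78388903e+00  1.00939748e+02
  1.89820171e-04  1.41241584e+02] [ 0.3760736  -0.24746331  0.29843262] [ 1.79999772e+02 -5.87543841e-04  5.41265493e+00] 0.042958212758299724
```

{"api": "apply_moves", "payload": {
  "motion": [
    {"jaw": 0.0, "xyz": [23, -47, -30], "twist": -0.186},
    {"jaw": 0.0, "xyz": [46, -95, -61], "twist": -0.372},
    {"jaw": 0.0, "xyz": [69, -142, -91], "twist": -0.558},
    {"jaw": 0.0, "xyz": [92, -190, -122], "twist": -0.744},
    {"jaw": 0.0, "xyz": [92, -190, -122], "twist": -0.93}
  ]
}}

```text
time: 1.35
ee_pos: [0.4498, -0.0483, 0.4217]
tcp_rot: [179.9, -0.1, 59.5]
wrist_force: [-0.3, 0.7, -0.0]
opening: 0.0427
grasp_force: 0.0
```

{"api": "apply_moves", "payload": {
  "motion": [
    {"jaw": 0.0, "xyz": [0, 0, 0], "twist": -0.186},
    {"jaw": 0.0, "xyz": [0, 0, 0], "twist": -0.372},
    {"jaw": 0.0, "xyz": [0, 0, 0], "twist": -0.558},
    {"jaw": 0.0, "xyz": [0, 0, 0], "twist": -0.744},
    {"jaw": 0.0, "xyz": [0, 0, 0], "twist": -0.93}
  ]
}}

```text
time: 1.98
ee_pos: [0.4487, -0.0512, 0.42]
tcp_rot: [-180.0, -0.0, 112.5]
wrist_force: [-0.1, 0.3, 0.7]
opening: 0.0429
grasp_force: 0.0
```

{"api": "apply_moves", "payload": {
  "motion": [
    {"jaw": 0.0, "xyz": [0, 0, 0], "twist": -0.186},
    {"jaw": 0.0, "xyz": [0, 0, 0], "twist": -0.372},
    {"jaw": 0.0, "xyz": [0, 0, 0], "twist": -0.558},
    {"jaw": 0.0, "xyz": [0, 0, 0], "twist": -0.744},
    {"jaw": 0.0, "xyz": [0, 0, 0], "twist": -0.93}
  ]
}}

```text
time: 2.6
ee_pos: [0.4487, -0.0512, 0.42]
tcp_rot: [-180.0, -0.0, 165.8]
wrist_force: [-0.1, -0.0, 0.0]
opening: 0.0428
grasp_force: 0.0
```

```bash
python3 - <<'E'
from h import *
o=sensors.get_obs();print(o["q"],o["ee_pos"],o["tcp_rot"],o["opening"])
E
```

```text
[-6.51439792e+00 -4.00023507e-01  2.46309024e+01  1.15065360e+02
 -6.56947723e-04  7.73295398e+00] [ 0.44870282 -0.05124054  0.42000742] [-1.79994716e+02 -3.40328371e-02  1.65752647e+02] 0.04279387462589306
```

{"api": "apply_moves", "payload": {
  "motion": [
    {"jaw": 0.0, "xyz": [-60, 0, -25], "twist": -0.1396},
    {"jaw": 0.0, "xyz": [-120, 0, -50], "twist": -0.1396},
    {"jaw": 0.0, "xyz": [-170, 0, -75], "twist": -0.1396},
    {"jaw": 0.0, "xyz": [-220, 0, -100], "twist": -0.1396},
    {"jaw": 0.0, "xyz": [-270, 0, -125], "twist": -0.1396}
  ]
}}

```text
time: 3.22
ee_pos: [0.5781, -0.0933, 0.469]
tcp_rot: [180.0, -0.6, 173.4]
wrist_force: [0.2, -0.2, -0.8]
opening: 0.0427
grasp_force: 0.0
```

```bash
python3 - <<'E'
from h import *
o=sensors.get_obs();print(o["q"],o["ee_pos"],o["tcp_rot"],o["opening"])
E
```

```text
[-9.16527465e+00  3.06824800e+01  7.05111415e+01  1.30399601e+02
 -4.31852869e-04 -2.55663861e+00] [ 0.57808155 -0.09327131  0.46902171] [179.97496271  -0.57039041 173.39149073] 0.04265477434609023
```

{"api": "apply_moves", "payload": {
  "motion": [
    {"jaw": 0.0, "xyz": [-60, 0, 0], "twist": 0},
    {"jaw": 0.0, "xyz": [-120, 0, 0], "twist": 0},
    {"jaw": 0.0, "xyz": [-180, 0, 0], "twist": 0}
  ]
}}

```text
time: 3.6
ee_pos: [0.5869, -0.0893, 0.4541]
tcp_rot: [179.9, -2.0, 173.4]
wrist_force: [0.1, 1.0, -0.7]
opening: 0.0428
grasp_force: 0.0
```

```bash
python3 - <<'E'
from h import *
o=sensors.get_obs();print(o["q"],o["ee_pos"],o["tcp_rot"],o["opening"])
E
```

```text
[-8.65536525e+00  3.22813067e+01  7.07423508e+01  1.30469680e+02
  3.50982479e-03 -2.07351845e+00] [ 0.58693853 -0.08932972  0.45407294] [179.92378661  -2.00719336 173.41942677] 0.0427976361877556
```

```bash
cat > kin.py <<'E'
import numpy as np
from scipy.optimize import least_squares
D=np.array([[5.01,10.03,95.1,.5498,.2476],[-7.156,3.784,100.94,.4502,.2984],[-.40,24.631,115.065,.4516,.4200],[30.682,70.511,130.40,.58556,.46902],[32.281,70.742,130.47,.5937,.45407]])
def fk(x,q2,q3,q4):
    z0,a,b,c,e,L=x;q2,q3,q4=np.radians([q2,q3,q4]);ps=q3-q2+c;t=q2-q3+q4  # t=90deg: down
    u=np.array([np.cos(t),-np.sin(t)]);v=np.array([np.sin(t),np.cos(t)]) # tool dir, outward normal
    return np.array([a*np.sin(q2)+b*np.cos(ps),z0+a*np.cos(q2)+b*np.sin(ps)])+L*u+e*v
X=least_squares(lambda x:np.concatenate([fk(x,*d[:3])-d[3:] for d in D]),[.25,.4,.4,0,.1,.2],x_scale=.1).x
E
python3 - <<'E'
from kin import *
print(X,[fk(X,*d[:3])-d[3:] for d in D])
for q2,q3 in[(-40,30.5),(-30,40.5),(-20,50.5),(-10,60.5),(0,70.5)]:print(q2,q3,fk(X,q2,q3,130.5))
# needed configurations with lean 30 at targets: handle, tab (18)
R=np.radians
for n,r,z,l in[("handle",.66,.206,30),("hstop",.625,.267,30),("pre",.6,.31,30),("tab",.616,.055,18),("tabopen",.5,.055,18),("pretab",.55,.12,18)]:
    s=least_squares(lambda q:fk(X,q[0],q[1],90-l-q[0]+q[1])-[r,z],[10,20]);print(n,s.x,90-l-s.x[0]+s.x[1],s.cost)
E
```

```text
[1.59749649e-01 4.20167536e-01 5.20081841e-01 6.96596447e-02
 1.47893263e-05 4.12209417e-01] [array([-4.84446642e-06, -3.79447168e-05]), array([-4.28425409e-06,  3.87323112e-05]), array([1.29625157e-05, 1.45294867e-05]), array([-5.67127082e-06, -6.62333584e-06]), array([ 1.42292930e-06, -8.69374526e-06])]
-40 30.5 [0.0751018  0.62578558]
-30 40.5 [0.13509652 0.66779433]
-20 50.5 [0.20147452 0.69874691]
-10 60.5 [0.27221896 0.71770282]
0 70.5 [0.34518028 0.72408611]
handle [ -9.04677043 -14.32857796] 54.71819247201278 6.503473319716606e-19
hstop [-13.51712787 -11.36048479] 62.15664307844759 3.1513583620996977e-18
pre [-16.00216431  -8.53242639] 67.46973792786638 4.3905760364748865e-18
tab [ -1.94710651 -20.71461103] 53.232495479920104 1.056107117736286e-17
tabopen [-18.83137521 -35.07798469] 55.75339052861176 3.804094320969038e-13
pretab [-12.97306332 -23.27446841] 61.69859490875366 6.514108474125922e-16
```

{"api": "apply_moves", "payload": {
  "motion": [
    {"jaw": 0.0, "xyz": [40, 0, -45], "twist": 0},
    {"jaw": 0.0, "xyz": [80, 0, -90], "twist": 0},
    {"jaw": 0.0, "xyz": [120, 0, -135], "twist": 0},
    {"jaw": 0.0, "xyz": [160, 0, -180], "twist": 0},
    {"jaw": 0.0, "xyz": [200, 0, -225], "twist": 0}
  ]
}}

```text
time: 4.22
ee_pos: [0.5518, -0.0904, 0.5154]
tcp_rot: [-179.8, 4.1, 173.4]
wrist_force: [-0.4, 0.4, -0.2]
opening: 0.0429
grasp_force: 0.0
```

```bash
cat > st.py <<'E'
from h import *
o=sensors.get_obs();print(o["time"],o["q"].round(2),o["ee_pos"].round(4),np.hypot(*o["ee_pos"][:2]).round(4),o["tcp_rot"].round(2),o["wrist_force"].round(1))
q=o["q"];print("lean out",90-(q[1]-q[2]+q[3]))
E
python3 st.py
```

```text
4.225 [-9.2900e+00  2.6170e+01  7.0710e+01  1.3045e+02 -2.0000e-02 -2.6900e+00] [ 0.5518 -0.0904  0.5154] 0.5592 [-179.79    4.08  173.41] [-0.4  0.4 -0.2]
lean out 4.082878049095328
```

{"api": "apply_moves", "payload": {
  "motion": [
    {"jaw": 0.0, "xyz": [50, 0, -30], "twist": 0},
    {"jaw": 0.0, "xyz": [100, 0, -60], "twist": 0},
    {"jaw": 0.0, "xyz": [150, 0, -90], "twist": 0},
    {"jaw": 0.0, "xyz": [200, 0, -120], "twist": 0},
    {"jaw": 0.0, "xyz": [250, 0, -150], "twist": 0}
  ]
}}

```text
time: 4.85
ee_pos: [0.3183, -0.0631, 0.5745]
tcp_rot: [-179.5, 7.0, 173.4]
wrist_force: [0.6, -0.6, 0.3]
opening: 0.0426
grasp_force: 0.0
```

```bash
python3 st.py
```

```text
4.85 [-1.1320e+01 -6.8200e+00  4.0630e+01  1.3047e+02  1.2000e-01 -4.7100e+00] [ 0.3183 -0.0631  0.5745] 0.3245 [-179.54    6.97  173.42] [ 0.6 -0.6  0.3]
lean out 6.982225506603982
```

{"api": "apply_moves", "payload": {
  "motion": [
    {"jaw": 0.0, "xyz": [0, 0, -60], "twist": 0},
    {"jaw": 0.0, "xyz": [-10, 0, -120], "twist": 0},
    {"jaw": 0.0, "xyz": [-20, 0, -180], "twist": 0},
    {"jaw": 0.0, "xyz": [-20, 0, -240], "twist": 0},
    {"jaw": 0.0, "xyz": [-20, 0, -300], "twist": 0}
  ]
}}

```text
time: 5.48
ee_pos: [0.3295, -0.0639, 0.5986]
tcp_rot: [-179.3, 10.5, 173.5]
wrist_force: [0.0, 0.5, 0.4]
opening: 0.0429
grasp_force: 0.0
```

```bash
python3 st.py
```

```text
5.475 [-1.1050e+01 -5.2300e+00  4.5730e+01  1.3046e+02  9.0000e-02 -4.4400e+00] [ 0.3295 -0.0639  0.5986] 0.3356 [-179.27   10.47  173.47] [0.  0.5 0.4]
lean out 10.492617227008907
```

{"api": "apply_moves", "payload": {
  "motion": [
    {"jaw": 0.0, "xyz": [0, 0, -60], "twist": 0},
    {"jaw": 0.0, "xyz": [-10, 0, -120], "twist": 0},
    {"jaw": 0.0, "xyz": [-20, 0, -180], "twist": 0},
    {"jaw": 0.0, "xyz": [-20, 0, -240], "twist": 0},
    {"jaw": 0.0, "xyz": [-20, 0, -300], "twist": 0}
  ]
}}

```text
time: 6.1
ee_pos: [0.3251, -0.0619, 0.623]
tcp_rot: [-179.0, 14.2, 173.5]
wrist_force: [-0.6, 0.3, 0.3]
opening: 0.0427
grasp_force: 0.0
```

{"api": "apply_moves", "payload": {
  "motion": [
    {"jaw": 0.0, "xyz": [0, 0, -60], "twist": 0},
    {"jaw": 0.0, "xyz": [0, 0, -120], "twist": 0},
    {"jaw": 0.0, "xyz": [0, 0, -180], "twist": 0},
    {"jaw": 0.0, "xyz": [0, 0, -240], "twist": 0},
    {"jaw": 0.0, "xyz": [0, 0, -300], "twist": 0}
  ]
}}

```text
time: 6.72
ee_pos: [0.301, -0.0573, 0.6445]
tcp_rot: [-178.7, 18.0, 173.6]
wrist_force: [-0.6, -0.7, -0.9]
opening: 0.0427
grasp_force: 0.0
```

```bash
python3 st.py
```

```text
6.725 [-1.0820e+01 -8.4400e+00  5.0020e+01  1.3046e+02  5.0000e-02 -4.2000e+00] [ 0.301  -0.0573  0.6445] 0.3064 [-178.68   17.96  173.6 ] [-0.6 -0.7 -0.9]
lean out 18.005115369193618
```

{"api": "apply_moves", "payload": {
  "motion": [
    {"jaw": 0.0, "xyz": [0, 0, -60], "twist": 0},
    {"jaw": 0.0, "xyz": [-10, 0, -120], "twist": 0},
    {"jaw": 0.0, "xyz": [-20, 0, -180], "twist": 0},
    {"jaw": 0.0, "xyz": [-20, 0, -240], "twist": 0},
    {"jaw": 0.0, "xyz": [-20, 0, -300], "twist": 0}
  ]
}}

```text
time: 7.35
ee_pos: [0.2852, -0.0533, 0.6662]
tcp_rot: [-178.4, 21.6, 173.7]
wrist_force: [-0.6, 0.3, -0.8]
opening: 0.0431
grasp_force: 0.0
```

{"api": "apply_moves", "payload": {
  "motion": [
    {"jaw": 0.0, "xyz": [0, 0, -60], "twist": 0},
    {"jaw": 0.0, "xyz": [-10, 0, -120], "twist": 0},
    {"jaw": 0.0, "xyz": [-20, 0, -180], "twist": 0},
    {"jaw": 0.0, "xyz": [-20, 0, -240], "twist": 0},
    {"jaw": 0.0, "xyz": [-20, 0, -300], "twist": 0}
  ]
}}

```text
time: 7.98
ee_pos: [0.263, -0.0484, 0.6862]
tcp_rot: [-178.1, 25.3, 173.8]
wrist_force: [-0.3, 0.2, 1.4]
opening: 0.0428
grasp_force: 0.0
```

{"api": "apply_moves", "payload": {
  "motion": [
    {"jaw": 0.0, "xyz": [0, 0, -60], "twist": 0},
    {"jaw": 0.0, "xyz": [-10, 0, -120], "twist": 0},
    {"jaw": 0.0, "xyz": [-20, 0, -180], "twist": 0}
  ]
}}

```text
time: 8.35
ee_pos: [0.2425, -0.0443, 0.7068]
tcp_rot: [-177.8, 29.1, 174.0]
wrist_force: [-0.5, 1.2, -0.1]
opening: 0.0428
grasp_force: 0.0
```

```bash
cat > tgt.py <<'E'
import sys;from h import *
from scipy.spatial.transform import Rotation as Ro
np.set_printoptions(precision=1,suppress=True)
a=Ro.from_euler("z",-6.2,degrees=True);org=np.array([.761,-.0433,0])
def tool():
    o=sensors.get_obs();return o["ee_pos"],Ro.from_euler("xyz",o["tcp_rot"],degrees=True)
# rack-frame TCP targets; grasp point lies 2mm behind the TCP
def to(name,rk):
    p,R=tool();w=org+a.apply(rk);print(name,"world",(w*1000),"shift",R.inv().apply(w-p+R.apply([0,0,.002]))*1000)
p,R=tool();print("tcp in rack mm",a.inv().apply(p-org)*1000);print("tool axes in rack (cols)\n",(a.inv()*R).as_matrix().round(3))
E
python3 st.py; python3 - <<'E'
from tgt import *
to("pretab",[-.20,0,.16]);to("tab",[-.147,0,.053])
E
```

```text
8.35 [-10.15 -13.93  55.72 130.47  -0.18  -3.6 ] [ 0.2425 -0.0443  0.7068] 0.2465 [-177.81   29.11  173.97] [-0.5  1.2 -0.1]
lean out 29.18461490888076
tcp in rack mm [-515.4  -56.9  706.8]
tool axes in rack (cols)
 [[-0.9  0.   0.5]
 [-0.   1.  -0. ]
 [-0.5 -0.  -0.9]]
pretab world [562.2 -21.7 160. ] shift [ -9.7  80.  630.6]
tab world [614.9 -27.4  53. ] shift [ -3.9  84.4 749.8]
```

{"api": "apply_moves", "payload": {
  "motion": [
    {"jaw": 0.0, "xyz": [0, 10, 60], "twist": 0},
    {"jaw": 0.0, "xyz": [0, 20, 120], "twist": 0},
    {"jaw": 0.0, "xyz": [-5, 30, 180], "twist": 0},
    {"jaw": 0.0, "xyz": [-5, 40, 240], "twist": 0},
    {"jaw": 0.0, "xyz": [-5, 50, 300], "twist": 0}
  ]
}}

```text
time: 8.98
ee_pos: [0.3867, -0.0233, 0.4615]
tcp_rot: [-177.8, 28.9, 174.0]
wrist_force: [-0.2, 0.8, 1.3]
opening: 0.0428
grasp_force: 0.0
```

{"api": "apply_moves", "payload": {
  "motion": [
    {"jaw": 0.0, "xyz": [0, 6, 60], "twist": 0},
    {"jaw": 0.0, "xyz": [0, 12, 120], "twist": 0},
    {"jaw": 0.0, "xyz": [0, 18, 180], "twist": 0},
    {"jaw": 0.0, "xyz": [0, 24, 240], "twist": 0},
    {"jaw": 0.0, "xyz": [0, 30, 300], "twist": 0}
  ]
}}

```text
time: 9.6
ee_pos: [0.5332, -0.0203, 0.1983]
tcp_rot: [-177.8, 28.9, 174.0]
wrist_force: [1.0, -0.6, 0.6]
opening: 0.0427
grasp_force: 0.0
```

```bash
python3 st.py; python3 - <<'E'
from tgt import *
to("tab",[-.147,0,.053])
W=camera("wrist");cv2.imwrite("pics/w1.png",W[0][:,:,::-1])
E
```

```text
9.6 [  0.48 -25.84 -27.47  59.83  -5.31   5.72] [ 0.5332 -0.0203  0.1983] 0.5335 [-177.82   28.91  173.97] [ 1.  -0.6  0.6]
lean out 28.541420170521917
tcp in rack mm [-229.    -1.8  198.3]
tool axes in rack (cols)
 [[-0.9  0.   0.5]
 [-0.   1.  -0. ]
 [-0.5 -0.  -0.9]]
tab world [614.9 -27.4  53. ] shift [ -1.5   7.9 168.6]
```

View pics/w1.png

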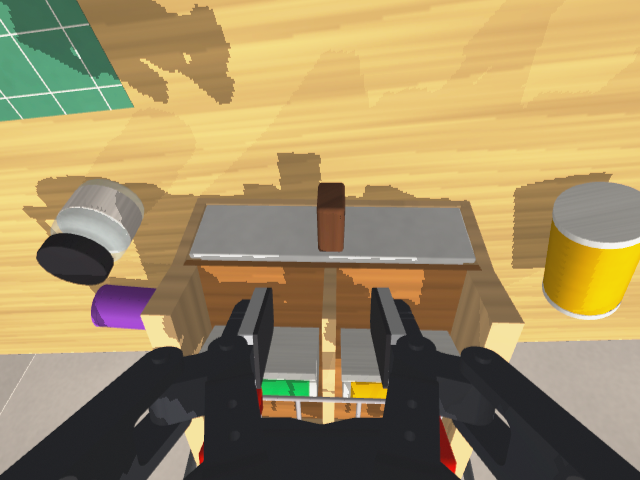

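The wrist view shows the tab at (331,215), the red blocks at the edges, green on the left of the picture (right lane) and yellow on the right. I'll approach the tab.

{"api": "apply_moves", "payload": {
  "motion": [
    {"jaw": 0.0, "xyz": [-1, 4, 50], "twist": 0},
    {"jaw": 0.0, "xyz": [-1, 8, 100], "twist": 0},
    {"jaw": 0.0, "xyz": [-1, 8, 140], "twist": 0},
    {"jaw": 0.0, "xyz": [-1, 8, 167], "twist": 0},
    {"jaw": 0.0, "xyz": [-1, 8, 167], "twist": 0}
  ]
}}

```text
time: 10.28
ee_pos: [0.6127, -0.0274, 0.0514]
tcp_rot: [-177.8, 28.6, 174.0]
wrist_force: [-0.8, 0.9, 0.4]
opening: 0.0428
grasp_force: 0.0
```

```bash
python3 st.py; python3 - <<'E'
from tgt import *
to("tab",[-.147,0,.053])
E
```

```text
10.275 [ -0.44 -10.59 -32.43  39.84  -4.88   4.93] [ 0.6127 -0.0274  0.0514] 0.6133 [-177.79   28.63  173.97] [-0.8  0.9  0.4]
lean out 28.321603492392157
tcp in rack mm [-149.1   -0.3   51.4]
tool axes in rack (cols)
 [[-0.9  0.   0.5]
 [-0.   1.  -0. ]
 [-0.5 -0.  -0.9]]
tab world [614.9 -27.4  53. ] shift [-2.6  0.2  1.6]
```

{"api": "apply_moves", "payload": {
  "motion": [
    {"jaw": -0.6, "xyz": [-2, 0, 1], "twist": 0},
    {"jaw": -0.6, "xyz": [-2, 0, 1], "twist": 0},
    {"jaw": -0.6, "xyz": [-2, 0, 1], "twist": 0},
    {"jaw": -0.6, "xyz": [-2, 0, 1], "twist": 0}
  ],
  "grip_force": 60
}}

```text
time: 10.78
ee_pos: [0.6165, -0.0279, 0.0562]
tcp_rot: [-177.8, 29.0, 173.9]
wrist_force: [1.0, -6.2, -4.7]
opening: 0.0214
grasp_force: 59.2
```

```bash
python3 - <<'E'
from tgt import *
p,R=tool();print(R.inv().apply(a.apply([-.125,0,0]))*1000)
E
```

```text
tcp in rack mm [-145.4   -0.3   56.2]
tool axes in rack (cols)
 [[-0.9  0.   0.5]
 [-0.   1.  -0. ]
 [-0.5 -0.  -0.9]]
[109.3  -2.  -60.6]
```

{"api": "apply_moves", "payload": {
  "motion": [
    {"jaw": -0.6, "xyz": [15, 0, -8], "twist": 0},
    {"jaw": -0.6, "xyz": [40, -1, -22], "twist": 0},
    {"jaw": -0.6, "xyz": [65, -1, -36], "twist": 0},
    {"jaw": -0.6, "xyz": [90, -2, -50], "twist": 0},
    {"jaw": -0.6, "xyz": [104, -2, -58], "twist": 0}
  ]
}}

```text
time: 11.4
ee_pos: [0.4977, -0.015, 0.0566]
tcp_rot: [-177.9, 29.1, 173.9]
wrist_force: [61.7, -12.1, -43.9]
opening: 0.0211
grasp_force: 65.4
```

{"api": "apply_moves", "payload": {
  "motion": [
    {"jaw": -0.6, "xyz": [3, 0, -1.5], "twist": 0},
    {"jaw": -0.6, "xyz": [5, 0, -3], "twist": 0},
    {"jaw": -0.6, "xyz": [5, 0, -3], "twist": 0}
  ]
}}

```text
time: 11.78
ee_pos: [0.4947, -0.0147, 0.0573]
tcp_rot: [-177.9, 29.4, 173.9]
wrist_force: [41.1, -11.2, -27.8]
opening: 0.0211
grasp_force: 65.7
```

```bash
python3 st.py; python3 - <<'E'
from tgt import *
E
```

```text
11.775 [  1.45 -30.6  -46.18  45.52  -5.83   6.62] [ 0.4947 -0.0147  0.0573] 0.495 [-177.86   29.37  173.89] [ 41.1 -11.2 -27.8]
lean out 28.906602476274955
tcp in rack mm [-267.8   -0.3   57.3]
tool axes in rack (cols)
 [[-0.9  0.   0.5]
 [-0.   1.  -0. ]
 [-0.5 -0.  -0.9]]
```

{"api": "apply_moves", "payload": {
  "motion": [
    {"jaw": 0.0, "xyz": [-3, 0, 2], "twist": 0},
    {"jaw": 0.0, "xyz": [-3, 0, 2], "twist": 0},
    {"jaw": 0.0, "xyz": [-3, 0, 2], "twist": 0},
    {"jaw": 0.0, "xyz": [-3, 0, -40], "twist": 0},
    {"jaw": 0.0, "xyz": [-3, 0, -90], "twist": 0}
  ]
}}

```text
time: 12.4
ee_pos: [0.4507, -0.0065, 0.1362]
tcp_rot: [-177.8, 28.9, 174.0]
wrist_force: [1.0, 0.7, -0.1]
opening: 0.0429
grasp_force: 0.0
```

```bash
python3 st.py; python3 - <<'E'
from tgt import *
to("pre",[-.106-.045,-.0585,.209+.078]); to("grip",[-.106,-.0585,.209])
n="top";im,d=camera(n);W=a.inv().apply((cloud(d,camera_params(n))-org).reshape(-1,3)).reshape(480,640,3)
h=cv2.cvtColor(im,cv2.COLOR_RGB2HSV)
for m,c,s in blobs(red(im)): print("red",c,np.median(W[m],0)*1000)
t=(h[...,2]<110)&(W[...,2]>.055)&(W[...,2]<.085)&(abs(W[...,1])<.02)&(W[...,0]<-.1)
for m,c,s in blobs(t): print(" tab",c,s,W[m].min(0)*1000,W[m].max(0)*1000)
E
```

```text
12.4 [  3.07 -39.04 -41.75  59.03  -6.55   8.01] [ 0.4507 -0.0065  0.1362] 0.4507 [-177.81   28.86  173.97] [ 1.   0.7 -0.1]
lean out 28.251828950903374
tcp in rack mm [-312.5    3.1  136.2]
tool axes in rack (cols)
 [[-0.9  0.   0.5]
 [-0.   1.  -0. ]
 [-0.5 -0.  -0.9]]
pre world [604.6 -85.1 287. ] shift [-214.1  -64.1  -49.8]
grip world [649.3 -90.  209. ] shift [-215.8  -60.8   40.2]
red [315.6 210.1] [-107.7   59.2  228.2]
red [364.9 216. ] [-107.4  -57.4  227.9]
red [150.1 260.8] [-272.2  484.    31.5]
red [635.5 423.6] [-523.8 -781.3  115.7]
red [614.3 456.1] [-601.3 -721.9  147.2]
 tab [332.3 277.4] [328 268  10  20 167] [-283.6  -10.3   59. ] [-232.7   11.5   77.7]
```

{"api": "apply_moves", "payload": {
  "motion": [
    {"jaw": 0.0, "xyz": [-45, -20, -30], "twist": 0},
    {"jaw": 0.0, "xyz": [-95, -40, -50], "twist": 0},
    {"jaw": 0.0, "xyz": [-150, -64, -50], "twist": 0},
    {"jaw": 0.0, "xyz": [-200, -64, -50], "twist": 0},
    {"jaw": 0.0, "xyz": [-214, -64, -50], "twist": 0}
  ]
}}

```text
time: 13.08
ee_pos: [0.6084, -0.0859, 0.2866]
tcp_rot: [-177.8, 29.0, 173.9]
wrist_force: [0.2, 0.6, -0.5]
opening: 0.0432
grasp_force: 0.0
```

```bash
python3 - <<'E'
from tgt import *
to("grip",[-.106,-.0585,.209])
p=camera_params("wrist");im,d=camera("wrist")
W=a.inv().apply((cloud(d,p)-org).reshape(-1,3)).reshape(480,640,3)
cv2.imwrite("pics/w2.png",im[:,:,::-1])
for m,c,s in blobs(red(im),100):
    P=W[m&(d>0.03)];print("red",c,s,np.median(P,0)*1000,np.percentile(P,[3,97],axis=0)*1000)
E
```

```text
tcp in rack mm [-147.1  -58.8  286.6]
tool axes in rack (cols)
 [[-0.9  0.   0.5]
 [-0.   1.  -0. ]
 [-0.5 -0.  -0.9]]
grip world [649.3 -90.  209. ] shift [ 1.7  3.6 89.7]
red [325.6 244.3] [ 303  212   46   64 2607] [-121.8  -58.7  227. ] [[-130.2  -70.3  183.6]
 [-107.5  -47.1  235.2]]
red [522.1 246.5] [ 479  215   88   64 4050] [-118.5   51.6  222.5] [[-129.9   45.9  183.7]
 [ -96.6   68.4  234.9]]
```

View pics/w2.png

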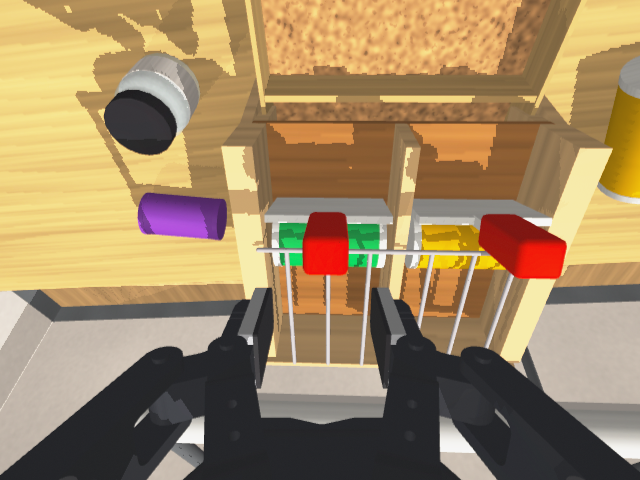

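The right block is centred ahead of the fingers at (326,244), y = -59 mm, and the lamp bar is at row ~420. I'll descend onto the block along the finger axis.

{"api": "apply_moves", "payload": {
  "motion": [
    {"jaw": 0.0, "xyz": [2, 1, 30], "twist": 0},
    {"jaw": 0.0, "xyz": [2, 3, 60], "twist": 0},
    {"jaw": 0.0, "xyz": [2, 3, 60], "twist": 0}
  ]
}}

```text
time: 13.5
ee_pos: [0.6324, -0.0871, 0.2289]
tcp_rot: [-177.8, 28.7, 174.0]
wrist_force: [-0.4, -0.6, -0.5]
opening: 0.0427
grasp_force: 0.0
```

{"api": "apply_moves", "payload": {
  "motion": [
    {"jaw": 0.0, "xyz": [0, 0, 15], "twist": 0},
    {"jaw": 0.0, "xyz": [0, 0, 28], "twist": 0},
    {"jaw": 0.0, "xyz": [0, 0, 28], "twist": 0}
  ]
}}

```text
time: 13.88
ee_pos: [0.6467, -0.0899, 0.206]
tcp_rot: [-177.8, 28.9, 174.0]
wrist_force: [-0.6, 0.1, -0.5]
opening: 0.0429
grasp_force: 0.0
```

```bash
python3 - <<'E'
from tgt import *
to("grip",[-.106,-.0585,.209])
p,R=tool();print("pull60",R.inv().apply(a.apply([-.03,0,.03*3**.5]))*1000)
E
```

```text
tcp in rack mm [-108.6  -58.7  206. ]
tool axes in rack (cols)
 [[-0.9  0.   0.5]
 [-0.   1.  -0. ]
 [-0.5 -0.  -0.9]]
grip world [649.3 -90.  209. ] shift [-3.7  0.1  0.6]
pull60 [  1.2  -2.2 -59.9]
```

{"api": "apply_moves", "payload": {
  "motion": [
    {"jaw": 0.0, "xyz": [-2, 0, 0], "twist": 0},
    {"jaw": -0.6, "xyz": [-2, 0, 0], "twist": 0},
    {"jaw": -0.6, "xyz": [-2, 0, 0], "twist": 0},
    {"jaw": -0.6, "xyz": [-2, 0, 0], "twist": 0},
    {"jaw": -0.6, "xyz": [-2, 0, 0], "twist": 0}
  ],
  "grip_force": 100
}}

```text
time: 14.5
ee_pos: [0.6487, -0.0907, 0.2095]
tcp_rot: [-177.8, 29.0, 173.9]
wrist_force: [-3.3, -7.7, 3.8]
opening: 0.0252
grasp_force: 97.9
```

{"api": "apply_moves", "payload": {
  "motion": [
    {"jaw": -0.6, "xyz": [0, 0, -6], "twist": 0},
    {"jaw": -0.6, "xyz": [0, 0, -12], "twist": 0},
    {"jaw": -0.6, "xyz": [0, -1, -20], "twist": 0},
    {"jaw": -0.6, "xyz": [0, -1, -20], "twist": 0}
  ]
}}

```text
time: 15.0
ee_pos: [0.6392, -0.0897, 0.226]
tcp_rot: [-177.9, 29.0, 173.9]
wrist_force: [5.8, -8.6, -4.0]
opening: 0.0251
grasp_force: 98.8
```

```bash
python3 st.py;python3 - <<'E'
from tgt import *
im,d=camera("top");W=a.inv().apply((cloud(d,camera_params("top"))-org).reshape(-1,3)).reshape(480,640,3)
for m,c,s in blobs(red(im)): print("red",c,np.median(W[m],0)*1000)
E
```

```text
15.0 [ -7.36 -10.21 -12.76  58.42  -1.51  -1.11] [ 0.6392 -0.0897  0.226 ] 0.6455 [-177.87   28.99  173.91] [ 5.8 -8.6 -4. ]
lean out 29.023648345843732
tcp in rack mm [-116.1  -59.3  226. ]
tool axes in rack (cols)
 [[-0.9  0.   0.5]
 [-0.   1.  -0. ]
 [-0.5 -0.  -0.9]]
red [315.7 210.1] [-107.8   59.   228.1]
red [365.3 217.1] [-110.7  -58.6  241.8]
red [150.  260.9] [-272.2  485.6   32.4]
red [635.5 423.6] [-523.4 -779.5  118.4]
red [614.4 456.1] [-601.  -722.   147.8]
```

{"api": "apply_moves", "payload": {
  "motion": [
    {"jaw": -0.6, "xyz": [0, 0, -9], "twist": 0},
    {"jaw": -0.6, "xyz": [0.5, -1, -18], "twist": 0},
    {"jaw": -0.6, "xyz": [0.5, -1, -27], "twist": 0},
    {"jaw": -0.6, "xyz": [1, -1, -36], "twist": 0},
    {"jaw": -0.6, "xyz": [1, -2, -42], "twist": 0}
  ]
}}

```text
time: 15.68
ee_pos: [0.6185, -0.0875, 0.262]
tcp_rot: [-177.9, 29.0, 173.9]
wrist_force: [11.1, -4.7, -7.8]
opening: 0.0249
grasp_force: 98.8
```

{"api": "apply_moves", "payload": {
  "motion": [
    {"jaw": -0.6, "xyz": [0, 0, -2], "twist": 0},
    {"jaw": -0.6, "xyz": [0, 0, -4], "twist": 0},
    {"jaw": -0.6, "xyz": [0, 0, -4], "twist": 0}
  ]
}}

```text
time: 16.05
ee_pos: [0.6166, -0.0873, 0.2652]
tcp_rot: [-177.9, 29.0, 173.9]
wrist_force: [10.7, -7.1, -7.0]
opening: 0.0249
grasp_force: 99.1
```

{"api": "apply_moves", "payload": {
  "motion": [
    {"jaw": -0.6, "xyz": [0, 0, -2], "twist": 0},
    {"jaw": -0.6, "xyz": [0, 0, -4], "twist": 0},
    {"jaw": -0.6, "xyz": [0, 0, -4], "twist": 0}
  ]
}}

```text
time: 16.42
ee_pos: [0.6147, -0.087, 0.2686]
tcp_rot: [-177.9, 29.0, 173.9]
wrist_force: [11.1, -8.2, -6.7]
opening: 0.0251
grasp_force: 99.4
```

```bash
python3 st.py;python3 - <<'E'
from tgt import *
im,d=camera("top");W=a.inv().apply((cloud(d,camera_params("top"))-org).reshape(-1,3)).reshape(480,640,3)
for m,c,s in blobs(red(im))[:2]: print("red",c,np.median(W[m],0)*1000)
h=cv2.cvtColor(im,cv2.COLOR_RGB2HSV);g=(h[...,0]>50)&(h[...,0]<75)&(h[...,1]>150)&(abs(W[...,0]+.1)<.16)&(abs(W[...,1])<.13)
for m,c,s in blobs(g,8): print("green",c,s,np.median(W[m],0)*1000)
E
```

```text
16.425 [ -7.42 -13.18 -10.53  63.63  -1.47  -1.18] [ 0.6147 -0.087   0.2686] 0.6208 [-177.88   28.99  173.92] [11.1 -8.2 -6.7]
lean out 29.023409595325845
tcp in rack mm [-140.7  -59.3  268.6]
tool axes in rack (cols)
 [[-0.9  0.   0.5]
 [-0.   1.  -0. ]
 [-0.5 -0.  -0.9]]
red [315.6 210.1] [-107.8   59.2  228.4]
red [365. 226.] [-135.5  -58.   286.7]
green [343.2 249.9] [342 246   3   9  15] [-183.7  -19.    66.1]
```

{"api": "apply_moves", "payload": {
  "motion": [
    {"jaw": -0.6, "xyz": [0, 0, -2], "twist": 0},
    {"jaw": -0.6, "xyz": [0, 0, -3], "twist": 0},
    {"jaw": -0.6, "xyz": [0, 0, -3], "twist": 0}
  ]
}}

```text
time: 16.85
ee_pos: [0.6137, -0.087, 0.2702]
tcp_rot: [-177.9, 29.0, 173.9]
wrist_force: [17.8, -9.5, -13.0]
opening: 0.0252
grasp_force: 101.0
```

{"api": "apply_moves", "payload": {
  "motion": [
    {"jaw": -0.6, "xyz": [0, 0, -2], "twist": 0},
    {"jaw": -0.6, "xyz": [0, 0, -3], "twist": 0},
    {"jaw": -0.6, "xyz": [0, 0, -3], "twist": 0}
  ]
}}

```text
time: 17.23
ee_pos: [0.6135, -0.0869, 0.2703]
tcp_rot: [-177.9, 28.9, 173.9]
wrist_force: [39.5, -13.1, -29.2]
opening: 0.0248
grasp_force: 101.3
```

```bash
python3 - <<'E'
from tgt import *
for n in("top","side"):
    im,d=camera(n);W=a.inv().apply((cloud(d,camera_params(n))-org).reshape(-1,3)).reshape(480,640,3)
    h=cv2.cvtColor(im,cv2.COLOR_RGB2HSV);g=(h[...,0]>45)&(h[...,0]<80)&(h[...,1]>120)&(abs(W[...,0]+.1)<.16)&(abs(W[...,1])<.13)
    for m,c,s in blobs(g,6): print(n,"green",c,s,np.median(W[m],0)*1000)
    c=im[130:310,240:480];
    if n=="side":cv2.imwrite("pics/s2.png",cv2.resize(c,None,fx=3,fy=3)[:,:,::-1])
E
```

```text
tcp in rack mm [-141.9  -59.3  270.3]
tool axes in rack (cols)
 [[-0.9  0.   0.5]
 [-0.   1.  -0. ]
 [-0.5 -0.  -0.9]]
top green [343.1 250.4] [342 246   3   9  19] [-186.   -19.1   68.1]
side green [358.  253.9] [347 246  22  17 160] [-204.4  -59.1   68.7]
```

View pics/s2.png

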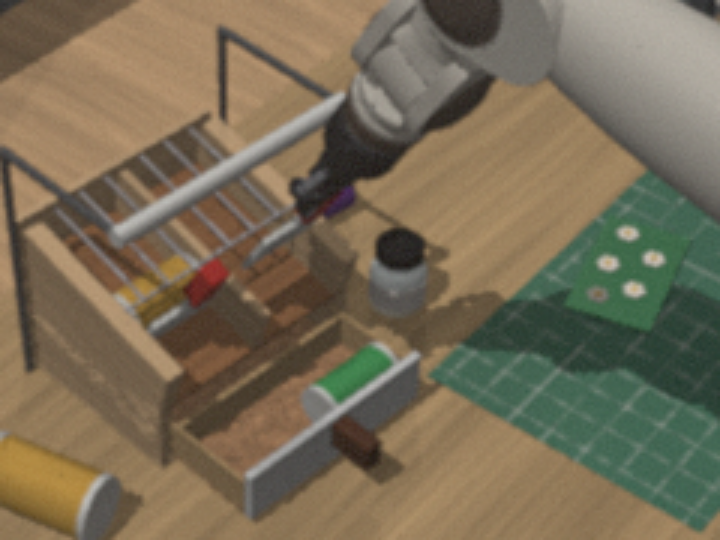

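The side crop shows the green tin in the drawer at crop (350,375), with the gate at its stop (pull jumped to about 50 N, travel about 70 mm). I'll ease it back.

{"api": "apply_moves", "payload": {
  "motion": [
    {"jaw": -0.6, "xyz": [0, 0, 6], "twist": 0},
    {"jaw": -0.6, "xyz": [0, 0, 14], "twist": 0},
    {"jaw": -0.6, "xyz": [0, 1, 22], "twist": 0},
    {"jaw": -0.6, "xyz": [0, 1, 30], "twist": 0},
    {"jaw": -0.6, "xyz": [-0.5, 1, 38], "twist": 0}
  ]
}}

```text
time: 17.95
ee_pos: [0.6306, -0.0888, 0.2409]
tcp_rot: [-177.9, 29.0, 173.9]
wrist_force: [8.6, -6.0, -5.8]
opening: 0.0254
grasp_force: 105.6
```

{"api": "apply_moves", "payload": {
  "motion": [
    {"jaw": -0.6, "xyz": [0, 0, 8], "twist": 0},
    {"jaw": -0.6, "xyz": [0, 1, 16], "twist": 0},
    {"jaw": -0.6, "xyz": [0, 1, 24], "twist": 0},
    {"jaw": -0.6, "xyz": [-0.5, 1, 32], "twist": 0},
    {"jaw": -0.6, "xyz": [-0.5, 1, 32], "twist": 0}
  ]
}}

```text
time: 18.58
ee_pos: [0.6466, -0.0906, 0.2132]
tcp_rot: [-177.9, 29.0, 173.9]
wrist_force: [7.5, -5.9, -5.0]
opening: 0.0249
grasp_force: 105.5
```

```bash
python3 st.py;python3 - <<'E'
from tgt import *
p,R=tool();print(R.inv().apply(np.array([.6487,-.0907,.2095])-p)*1000)
im,d=camera("top");W=a.inv().apply((cloud(d,camera_params("top"))-org).reshape(-1,3)).reshape(480,640,3)
for m,c,s in blobs(red(im))[:2]: print("red",c,np.median(W[m],0)*1000)
E
```

```text
18.575 [ -7.38  -9.22 -13.33  56.85  -1.45  -1.15] [ 0.6466 -0.0906  0.2132] 0.6529 [-177.92   29.01  173.93] [ 7.5 -5.9 -5. ]
lean out 29.04316198726739
tcp in rack mm [-108.7  -59.3  213.2]
tool axes in rack (cols)
 [[-0.9  0.   0.5]
 [-0.   1.  -0. ]
 [-0.5 -0.  -0.9]]
[-0.1  0.2  4.2]
red [315.7 210.1] [-107.7   59.2  228.8]
red [365.4 214.5] [-103.6  -58.   230.9]
```

4 mm left. I'll move slowly until the spring load turns into push.

{"api": "apply_moves", "payload": {
  "motion": [
    {"jaw": -0.6, "xyz": [0, 0, 2], "twist": 0},
    {"jaw": -0.6, "xyz": [0, 0, 4], "twist": 0},
    {"jaw": -0.6, "xyz": [0, 0, 4], "twist": 0}
  ]
}}

```text
time: 19.0
ee_pos: [0.6483, -0.0908, 0.2101]
tcp_rot: [-177.9, 29.0, 173.9]
wrist_force: [7.6, -5.0, -5.7]
opening: 0.025
grasp_force: 105.4
```

{"api": "apply_moves", "payload": {
  "motion": [
    {"jaw": -0.6, "xyz": [0, 0, 1], "twist": 0},
    {"jaw": -0.6, "xyz": [0, 0, 2], "twist": 0},
    {"jaw": -0.6, "xyz": [0, 0, 2], "twist": 0}
  ]
}}

```text
time: 19.38
ee_pos: [0.6487, -0.0908, 0.2095]
tcp_rot: [-177.9, 29.0, 174.0]
wrist_force: [-3.8, -3.9, 4.8]
opening: 0.0249
grasp_force: 107.2
```

The force has reversed to a push, so the gate is home. I'll release and retract along the finger axis.

{"api": "apply_moves", "payload": {
  "motion": [
    {"jaw": 0.0, "xyz": [0, 0, 0], "twist": 0},
    {"jaw": 0.0, "xyz": [0, 0, 0], "twist": 0},
    {"jaw": 0.0, "xyz": [0, 0, 0], "twist": 0},
    {"jaw": 0.0, "xyz": [0, 0, 0], "twist": 0}
  ]
}}

```text
time: 19.88
ee_pos: [0.6486, -0.091, 0.2082]
tcp_rot: [-177.8, 28.9, 174.0]
wrist_force: [0.0, -0.0, 1.2]
opening: 0.0429
grasp_force: 0.0
```

{"api": "apply_moves", "payload": {
  "motion": [
    {"jaw": 0.0, "xyz": [1, 0, -20], "twist": 0},
    {"jaw": 0.0, "xyz": [1, -1, -50], "twist": 0},
    {"jaw": 0.0, "xyz": [1, -1, -90], "twist": 0},
    {"jaw": 0.0, "xyz": [1, 0, -140], "twist": 0},
    {"jaw": 0.0, "xyz": [1, 0, -140], "twist": 0}
  ]
}}

```text
time: 20.5
ee_pos: [0.5804, -0.0784, 0.3371]
tcp_rot: [-177.8, 29.5, 174.0]
wrist_force: [0.9, -0.1, -0.2]
opening: 0.0425
grasp_force: 0.0
```

```bash
python3 st.py;python3 - <<'E'
from tgt import *
z=np.load("top0.npz")
for k,(im,d) in enumerate([(z["im"],z["d"]),camera("top")]):
    W=a.inv().apply((cloud(d,camera_params("top"))-org).reshape(-1,3)).reshape(480,640,3)
    for m,c,s in blobs(red(im))[:3]: print(k,"red",c,np.median(W[m],0)*1000)
    h=cv2.cvtColor(im,cv2.COLOR_RGB2HSV)
    for nm,lo,hi in(("yellow",18,28),("green",45,80)):
        g=(h[...,0]>lo)&(h[...,0]<hi)&(h[...,1]>190)&(abs(W[...,0]+.12)<.2)&(abs(W[...,1])<.12)
        if g.sum():print(k,nm,g.sum(),np.argwhere(g).mean(0),np.median(W[g],0)*1000)
    t=(h[...,2]<110)&(W[...,2]>.055)&(W[...,2]<.085)&(abs(W[...,1])<.02)&(W[...,0]<-.1)
    for m,c,s in blobs(t,60): print(k,"tab",c,W[m].min(0)*1000)
    if k:cv2.imwrite("pics/end.png",cv2.resize(im[100:350,220:560],None,fx=2.3,fy=2.3)[:,:,::-1])
E
```

```text
20.5 [ -6.88 -16.59  -5.72  71.38  -1.76  -0.75] [ 0.5804 -0.0784  0.3371] 0.5857 [-177.81   29.47  173.98] [ 0.9 -0.1 -0.2]
lean out 29.49267897253963
tcp in rack mm [-175.7  -54.4  337.1]
tool axes in rack (cols)
 [[-0.9  0.   0.5]
 [-0.   1.  -0. ]
 [-0.5 -0.  -0.9]]
0 red [315.7 210. ] [-108.    59.   228.6]
0 red [365. 216.] [-107.4  -57.6  229.1]
0 red [150.1 260.7] [-272.1  483.3   32.2]
0 yellow 379 [180.4 318.7] [-24.6  65.1 160.2]
0 tab [338. 232.] [-166.4  -18.7   55.9]
1 red [315.6 210. ] [-106.8   59.3  227.9]
1 red [364.9 216. ] [-107.7  -57.7  228.1]
1 red [150.2 260.8] [-270.9  484.8   31.6]
1 yellow 382 [180.3 318.8] [-24.7  65.5 159.9]
1 tab [331.7 275.3] [-283.6  -10.3   60.1]
```

View pics/end.png

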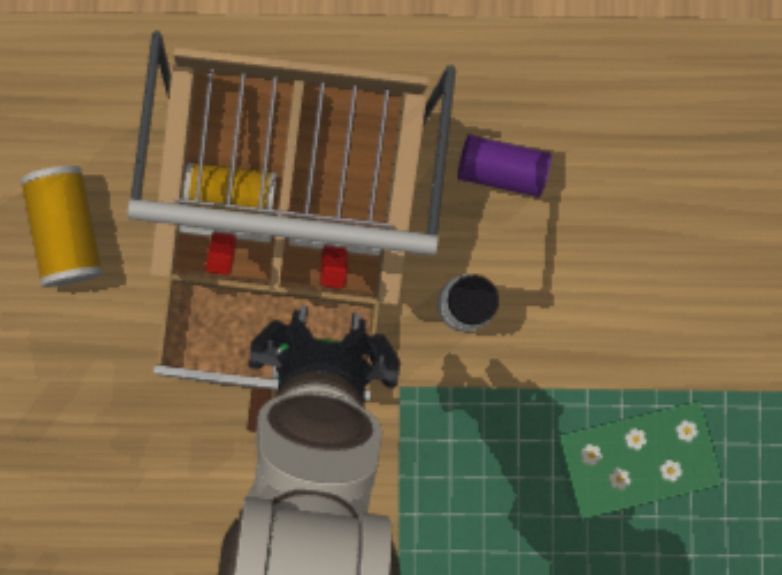

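The end picture shows both red blocks at their home pixels, the drawer open about 117 mm, the yellow tin and bystanders unmoved, and the gripper clear of everything.

```bash
python3 -c "
from workcell import bot;print(bot.job_done())"
```

```text
the job is handed in; nothing more can be done
None
```

The job is handed in, with no verdict shown: the drawer is open about 117 mm with the green tin in it, its gate was eased back home without snapping, and the yellow tin and its gate are where they started.

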